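# Index the welding turntable and lock it

## Task

Push on a spoke of the hand-turned welding fixture with a fingertip to turn the star wheel until its yellow arrow points straight at the red marker on the rim. Then push the green lock lever round with a fingertip, anticlockwise seen from above, until it reaches its stop, leaving the arrow on the marker. Only push: do not grip or press down hard on the wheel, leave the steel pipe flange sitting on it, and do not disturb the cup, the blue collar or the washer standing around.

Things in the scene. Friction and masses are not known exactly. Their poses are not given: they have to be found in the camera images.
- base: Dark steel round base plate of the fixture, bolted down: radius 150 mm, top face 12 mm above the bench, white tick marks near its rim. Origin on the wheel's axis at bench height, z up. A lug 50 mm wide and 18 mm high runs out along its +y to 220 mm from the axis and carries the lock lever. It never moves during the job.
- wheel: Star wheel on the base's vertical axis. Turns either way, over half a turn from any start, and stays where left (friction: about 2 N at 100 mm radius). Aluminium disc, radius 60 mm, top 45 mm above the bench, with three level spokes 120 degrees apart. Origin on the axis, 24 mm above the bench; x axis along the yellow arrow, z up. Over 30 N from the fingers while it stands still counts as gripping.
- arrow_tip (a point): Point of the yellow spoke, the arrow (its last 20 mm a cone), 125 mm from the axis, 45 mm above the bench. The other two spokes are steel with black outer ends. All are plain round bars 14 mm thick, 38 to 52 mm above the bench, free from 60 to 125 mm from the axis; below is only the base plate's flat top at 12 mm, so a fingertip can go down between them.
- marker: Red marker, a small block with a pointed nose facing the axis, fixed on the rim of the base plate, 132 to 158 mm from the axis, 14 mm wide, top 28 mm above the bench. Its origin lies on the wheel's axis at bench height, not in the block; its x axis points from the axis to the red nose. It does not move during the job.
- marker_tip (a point): Nose of the red marker, 132 mm from the wheel's axis, 20 mm above the bench. With the arrow on the marker, the arrow's point stands 7 mm inward of the nose, on the same radius.
- lock (a joint): Angle of the green lock lever, rad. 0: it points straight away from the wheel (along the base's +y); it grows anticlockwise seen from above, to the stop at 1.55, where the lever lies beside the base plate, pointing along the base's -x. It starts between 0 and 0.3 and stays where it is left (friction 0.08 N m, about 1.2 N at 70 mm).
- lock_pivot (a point): Centre of the lock lever's vertical pivot, 185 mm from the wheel's axis along the base's +y, 36 mm above the bench. The pivot boss is 26 mm wide, top 43 mm.
- lock_knob (a point): Centre of the green ball, 18 mm wide, at the end of the lock lever, 90 mm from the pivot, 36 mm above the bench. The lever is a green round bar 12 mm thick, 30 to 42 mm above the bench.
- flange: Steel exhaust flange plate (76 x 58 x 8 mm) with a pipe stub 53 mm wide and 42 mm high on it, loose, sitting over a low spigot in the middle of the wheel and turning with it; its top is 95 mm above the bench. Origin at the centre of its underside, 45 mm above the bench.
- cup: Loose polished steel cup, 60 mm wide, 80 mm high, upright on the bench. Origin at the centre of its underside.
- collar: Loose blue plastic collar, 64 mm wide, 35 mm high, on the bench. Origin at the centre of its underside.
- washer: Loose flat steel washer, 68 mm wide, 7 mm high, on the bench. Origin at the centre of its underside.
There are look-alikes about, which are no part of the job. What is shaped like the flange but pink or purple is not meant.

How it is judged (in metres and radians):
On the way, in this order (a step that is already met when the one before it is completed fails the run):
1. the wheel is turned until the yellow arrow points at the red marker (y of arrow_tip in the frame of marker between -0.011 and 0.011 m and x of arrow_tip in the frame of marker above 0.1 m), for 0.3 s.
2. then the lock lever is pushed to its stop (value of joint lock above 1.38 rad), for 0.2 s.
At the end, for the whole second after the job is handed in: The arrow's point is within 11 mm (5 degrees) to either side of the line from the axis through the red marker, the wheel is still, the lock lever is within 10 degrees of its stop (joint above 1.38 rad), and the flange still sits on the wheel (all of step 1 and angular speed of wheel below 0.05 rad/s and value of joint lock above 1.38 rad and z of flange in the frame of base below 0.05 m and horizontal distance between flange and base below 0.01 m); the robot touches nothing.
It fails at once if the flange is lifted off, or tipped on, the wheel (z of flange in the frame of base above 0.053 m or angle between flange's own z axis and vertical above 0.2 rad).
It fails at once if the wheel is gripped or pressed hard: over 30 N from the fingers while it stands still (contact force between the fingers and wheel above 30 N and angular speed of wheel below 0.1 rad/s).
It fails at once if the cup, collar or washer is moved more than 25 mm or tipped over (distance of any of cup, collar, washer from where it was at the start of the episode above 0.025 m or angle between any of cup, collar's own z axis and vertical above 0.5 rad).
It also fails if it takes over 67 s, if anything falls off the work surface, if the arm or the gripper's body presses on something with over 40 N, if the wrist force passes 120 N, or if a joint passes its speed limit or range.

## Robot

A 7-joint arm with a two-finger parallel gripper is mounted at the origin on the work surface. World frame = base frame: x ahead of the robot, y to its left, z up, the work surface at z = 0. Lengths are in mm, angles in rad, forces in N, time in s.
With the tool pointing down it reaches from about 400 to 875 mm from the base axis. Payload 6.5 kg.
Tool frame: the origin (TCP) lies on the centre line of the jaws, within the pads' length; the fingertips stand 14 mm ahead of it and the grasp point (between the pads) lies 5 mm behind it; x points along the fingers, z is the direction in which the jaws open and shut, and the axes are right-handed (so a half turn about x gives the same grasp; the last joint's range is limited). The gripper opens to 85 mm and grips with 20 to 120 N. Pads are 22 mm wide; open, the fingers measure 114 mm over their backs; the gripper's body (76 mm by 85 mm) begins 54 mm behind the grasp point. The pads swing forward as they close: fully open they stand 13 mm farther back than shut.
Start: joints at [-1.4, 0.536, -0.004, 1.538, 0.003, 1.067, -0.071], TCP at [152.482, 631.854, 210.59] pointing down, gripper open.
Joint ranges: [-2.7, 2.7], [-0.37, 2.16], [-1.27, 1.26], [0.24, 2.4], [-1.31, 4.45], [0.19, 1.91], [-2.76, 2.76]. Speed limits (rad/s): [2.39, 2.39, 3.14, 3.14, 3.14, 3.14, 3.14].

## Interface

Orientations are given as [roll, pitch, yaw] about the fixed x, y, z axes, in that order (R = Rz(yaw) Ry(pitch) Rx(roll)).
In Python, from cell import ctrl, viewer gives the robot as it stands.
- The arm moves only by the shell command python3 -m inch 'ROWS' [FORCE]. ROWS is JSON, a list of rows, each a list of 3 entries, a list of its own where there are three numbers: the shift along the world's x, y, z in mm, then the turn, a rotation vector about the world's x, y, z in degrees, then the opening, from -1 (shut) to 1 (fully open), so that 0 is half open. In form: [[[dx, dy, dz], [rx, ry, rz], claw], ...]. A call has 1 to 5 rows; each row shifts and turns the pose as measured when the row begins; what a row does not reach is not made up. A row lasts 1/12 s, in which the tool goes at most 41.7 mm and 7.16 degrees, less where a joint would pass 70% of its speed; a pose out of reach is approached as far as the arm can. A call with a gripper value outside its range is refused whole. The fingers move at their own pace and stop on an object; FORCE is the grip in N (left out, the last holds). Time passes only in rows, so rows that do not move let the fingers close. It gives the time, the measured TCP pose, the force and the opening at its end, in the units of the state.
- ctrl.observe(): the state, without advancing time (a new reading comes with each control period).
- viewer.capture(name): name is "side" or "top" or "wrist"; returns the picture (400x640x3 uint8, red, green, blue); there is no depth.
- viewer.camera_params(name): a dict with "camera_matrix" (3x3 intrinsics, pixels), "position" and "orientation" of the camera in the world. Camera axes: x right, y down, z forward; pixel columns grow to the right and rows downward; lengths in mm; the calibration is good to about 2 mm. A picture is of the moment at which its call begins: read the wrist's pose just before it. camera_params takes no time and is no camera call; for the wrist camera it gives the pose at the moment of the call.
- ctrl.finish_job(): hands the job in, once; it reports no verdict.
Trained networks look in the newest picture that a camera, given by its name, has taken for a name from the list of things; names that differ only in an ending like _2 or _b are one class to them, and where a whole thing is asked for, a point or a joint stands for the part that bears it (a point fixed in the world has none). Each returns a list of dicts, best first, with "p" (0 to 1); they miss things now and then, are a little off and sometimes report something else, mostly with a low value. They report only what shows in the picture. A call takes as long as a camera call. They do not tell look-alikes from the thing itself.
- viewer.find_in(camera, thing): "extent" ([left, top, width, height] in pixels, round what is visible of it).
The state is a dict: "clock": time; "joint_pos": joint angles; "qvel": joint speeds; "tau": joint torques, N m; "ee_pos": TCP position; "orientation": TCP orientation; "contact_force": force on the tool from outside, world axes, zero at the start; "ft_torque": the same for the moment, N m; "finger_gap": opening from 0.0 (shut) to 1.0 (fully open).
Only numpy, scipy, OpenCV 4.12 (cv2) and the standard library are available. Lean on these libraries where they do the work, as an engineer would, in place of code of your own. Each camera call takes 0.05 s, during which the arm holds its last target. There are 200 camera calls.

## Working session

There is one attempt and no reset: what is moved stays moved. The work goes in short steps, Python scripts to look and compute and a shell command to move; the robot and the scene stay as the last step left them, time stands still between calls to the robot, and variables do not carry over. Pictures are saved under pics/ and viewed, about 8 in all and at most 12, crops included, and the job is handed in when it is done.

```bash
mkdir -p pics; cat > h.py <<'E'
import numpy as np, cv2
from cell import ctrl, viewer
def cam(n):
    p=viewer.camera_params(n); return np.array(p["camera_matrix"],float),np.array(p["position"],float),p["orientation"]
from scipy.spatial.transform import Rotation as Ro
def rot(o):
    o=np.array(o,float)
    return o if o.shape==(3,3) else Ro.from_euler('xyz',o).as_matrix()
def ray(n,uv,z):
    K,p,o=cam(n); d=rot(o)@np.linalg.inv(K)@np.array([uv[0],uv[1],1.]); return p+d*(z-p[2])/d[2]
def proj(n,P):
    K,p,o=cam(n); c=K@(rot(o).T@(np.array(P,float)-p)); return c[:2]/c[2]
def snap(n,f):
    im=viewer.capture(n); cv2.imwrite('pics/'+f,im[:,:,::-1]); return im
E
python3 - <<'E'
from h import *
for n in("top","side"):
    snap(n,n+'0.png'); print(n,viewer.camera_params(n))
    for t in("base","wheel","arrow_tip","marker","lock","lock_knob","lock_pivot","marker_tip","flange","cup","collar","washer"):
        try: print(t,[(np.round(d["extent"]).tolist(),round(d["p"],2)) for d in viewer.find_in(n,t)[:3]])
        except Exception as e: print(t,e)
a=cv2.imread('pics/top0.png');b=cv2.imread('pics/side0.png')
print(ctrl.observe())
E
```

```text
top {'camera_matrix': array([[432.47520259,   0.        , 326.28995663],
       [  0.        , 432.47520259, 204.0973812 ],
       [  0.        ,   0.        ,   1.        ]]), 'position': array([ 361.92057923,    5.48156575, 1162.61630746]), 'orientation': array([-2.96652306,  0.01994731, -1.59948448])}
base [([233.0, 154.0, 163.0, 107.0], 0.74)]
wheel [([297.0, 173.0, 86.0, 75.0], 0.6)]
arrow_tip []
marker [([235.0, 184.0, 40.0, 12.0], 0.67), ([332.0, 147.0, 6.0, 11.0], 0.53)]
lock [([232.0, 185.0, 43.0, 11.0], 0.73), ([234.0, 152.0, 160.0, 111.0], 0.67), ([412.0, 178.0, 29.0, 23.0], 0.31)]
lock_knob [([233.0, 185.0, 39.0, 17.0], 0.46)]
lock_pivot [([237.0, 152.0, 159.0, 111.0], 0.73)]
marker_tip [([336.0, 148.0, -0.0, 7.0], 0.52)]
flange [([324.0, 188.0, 29.0, 31.0], 0.92), ([394.0, 288.0, 28.0, 35.0], 0.86), ([296.0, 101.0, 27.0, 28.0], 0.61)]
cup [([412.0, 226.0, 29.0, 22.0], 0.57)]
collar [([412.0, 178.0, 28.0, 24.0], 0.82)]
washer [([246.0, 125.0, 30.0, 24.0], 0.84)]
side {'camera_matrix': array([[479.48502568,   0.        , 314.97010342],
       [  0.        , 479.48502568, 1
[... 1041 characters left out ...]
69.0, 142.0, 128.0], 0.74)]
{'clock': 1.3, 'joint_pos': array([-1.40016992,  0.53638601, -0.00438189,  1.53789841,  0.00262558,
        1.06733552, -0.07119697]), 'qvel': array([ 0.00027044,  0.0003809 , -0.00075662, -0.00105776,  0.00077111,
        0.00074027, -0.00066472]), 'tau': array([-4.08862334e-04, -5.83336616e+01,  1.04748197e+00, -2.59447861e+01,
        1.24503567e-02,  1.76911493e-03,  3.82933263e-05]), 'ee_pos': array([152.5182237 , 631.83619005, 210.59976228]), 'orientation': array([-1.84400538,  1.57073207, -0.50999913]), 'contact_force': array([-0.25501212,  0.16989358, -0.32895329]), 'ft_torque': array([0.00805518, 0.0369841 , 0.05254649]), 'finger_gap': 0.9995851153443731}
```

View pics/top0.png

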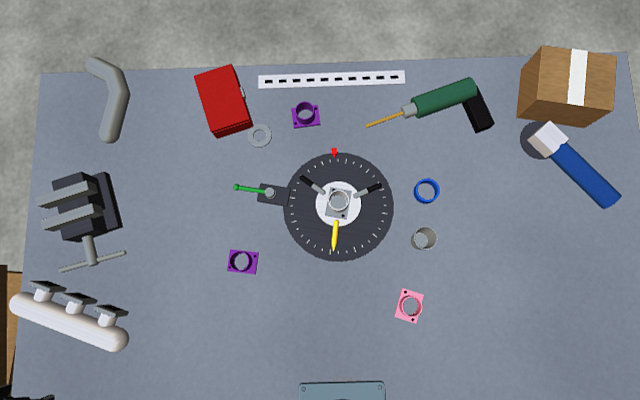

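View pics/side0.png

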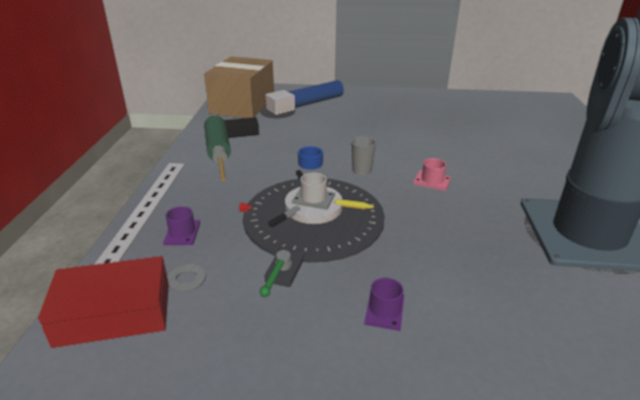

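```bash
cat > meas.py <<'E'
from h import *
def mask(im,lo,hi,box):
    h=cv2.cvtColor(im,cv2.COLOR_RGB2HSV); m=cv2.inRange(h,lo,hi); o=np.zeros_like(m); x0,y0,x1,y1=box; o[y0:y1,x0:x1]=m[y0:y1,x0:x1]; return o
def pts(m): 
    n,l,s,c=cv2.connectedComponentsWithStats(m); i=1+np.argmax(s[1:,4]); y,x=np.nonzero(l==i); return np.c_[x,y].astype(float)
C=dict(yellow=((22,120,80),(35,255,255)),red=((0,150,80),(8,255,255)),green=((50,120,50),(75,255,255)))
E
python3 - <<'E'
from meas import *
from scipy.optimize import least_squares
im=cv2.imread('pics/top0.png')[:,:,::-1].copy(); n='top'
# base rim circle
g=mask(im,(0,0,0),(179,255,100),(286,148,400,266)); p=pts(cv2.morphologyEx(g,cv2.MORPH_CLOSE,np.ones((5,5))))
hull=cv2.convexHull(p.astype(np.float32))[:,0]
W=np.array([ray(n,q,12) for q in hull])[:,:2]
f=least_squares(lambda a:np.hypot(*(W-a[:2]).T)-a[2],[*W.mean(0),150],loss='soft_l1',f_scale=2); c=f.x[:2]; print('base',f.x)
for k,box,z in(('yellow',(286,148,400,266),45),('red',(320,140,350,165),24),('green',(225,178,282,200),36)):
    q=pts(mask(im,*C[k],box)); w=np.array([ray(n,u,z) for u in q])[:,:2]; d=w-c; r=np.hypot(*d.T)
    u,s,v=np.linalg.svd(w-w.mean(0)); print(k,len(q),'mean',w.mean(0).round(1),'ang',np.degrees(np.arctan2(*d.mean(0)[::-1])).round(1),'r',r.min().round(),r.max().round(),'far',w[r.argmax()].round(1),'axis',np.degrees(np.arctan2(v[0,1],v[0,0])).round(1))
for t,b,z in(('cup',(412,226,29,22),40),('collar',(412,178,28,24),17),('washer',(246,125,30,24),3),('side washer',(166,264,40,30),3),('side knob',0,36)):
    if t=='side knob': print(t,ray('side',(265,291),36)); continue
    print(t,ray('side' if 'side' in t else n,(b[0]+b[2]/2,b[1]+b[3]/2),z).round())
# check from side: axis
for z in(12,45,52): print(z,proj('side',[*c,z]).round(1),proj('top',[*c,z]).round(1))
# side circle fit
im=cv2.imread('pics/side0.png')[:,:,::-1].copy()
for k,box,z in(('yellow',(280,160,400,250),45),('red',(230,195,260,220),24),('green',(250,240,300,305),36)):
    q=pts(mask(im,*C[k],box)); w=np.array([ray('side',u,z) for u in q])[:,:2]; d=w-c; r=np.hypot(*d.T)
    print('side',k,len(q),w.mean(0).round(1),'ang',np.degrees(np.arctan2(*d.mean(0)[::-1])).round(1),r.min().round(),r.max().round(),'far',w[r.argmax()].round(1))
E
```

```text
base [561.66663904  -8.44703868 148.89474902]
yellow 128 mean [479.9   4.2] ang 171.2 r 45.0 126.0 far [437.1   8.3] axis 172.3
red 36 mean [708.7  -2.3] ang 2.4 r 135.0 158.0 far [719.2   2.3] axis -177.6
green 136 mean [610.  228.6] ang 78.5 r 199.0 284.0 far [616.3 270.5] axis 78.9
cup [ 466. -235.   40.]
collar [ 595. -247.   17.]
washer [765. 201.   3.]
side washer [766. 211.   3.]
side knob [612.27892501 262.40241952  36.        ]
12 [311.8 211.7] [337.8 205.3]
45 [311.8 198.6] [337.9 203.2]
52 [311.8 195.7] [337.9 202.7]
side yellow 213 [474.3   3.5] ang 172.2 49.0 126.0 far [437.   12.2]
side red 62 [704.    4.7] ang 5.3 130.0 153.0 far [715.   -6.1]
side green 199 [607.4 232.9] ang 79.3 197.0 285.0 far [613.9 271.8]
```

```bash
python3 -m inch '[[[26,-29,0],[0,0,0],-1],[[26,-29,0],[0,0,0],-1],[[26,-29,0],[0,0,0],-1],[[26,-29,0],[0,0,0],-1],[[26,-29,0],[0,0,0],-1]]' 30; python3 -m inch '[[[26,-29,0],[0,0,0],-1],[[26,-29,0],[0,0,0],-1],[[26,-29,0],[0,0,0],-1],[[26,-29,0],[0,0,0],-1],[[26,-29,0],[0,0,0],-1]]'; python3 -c "
from h import *
o=ctrl.observe();print(rot(o['orientation']).round(2),o['joint_pos'].round(2))"
```

```text
clock: 1.72
ee_pos: [274.9, 489.2, 210.2]
orientation: [0.934, 1.563, 2.286]
contact_force: [1.7, 0.5, -0.2]
finger_gap: 0.302
clock: 2.13
ee_pos: [410.0, 336.6, 211.6]
orientation: [0.614, 1.561, 1.967]
contact_force: [0.9, 0.2, 0.9]
finger_gap: -0.002
[[-0.   -0.98  0.22]
 [ 0.01  0.22  0.98]
 [-1.    0.01  0.01]] [-0.84  0.33  0.09  1.86 -0.05  0.95  0.63]
```

```bash
python3 -m inch '[[[7,-39,-5],[0,0,0],-1],[[7,-39,-5],[0,0,0],-1],[[7,-39,-5],[0,0,0],-1],[[7,-39,-5],[0,0,0],-1],[[7,-39,-5],[0,0,0],-1]]'; python3 -m inch '[[[7,-39,-5],[0,0,0],-1],[[7,-39,-5],[0,0,0],-1],[[7,-39,-5],[0,0,0],-1],[[7,-39,-5],[0,0,0],-1],[[7,-39,-5],[0,0,0],-1]]'; python3 -c "
from h import *
o=ctrl.observe();print(o['ee_pos'],rot(o['orientation']).round(2),o['joint_pos'].round(2))
snap('wrist','w1.png')
for q in ([437,8,45],[562,-8,95],[479,-47,12]): print(proj('wrist',q).round())
"
```

```text
clock: 2.55
ee_pos: [452.1, 134.6, 188.6]
orientation: [-0.154, 1.556, 1.198]
contact_force: [0.4, -0.0, -0.1]
finger_gap: -0.0
clock: 2.97
ee_pos: [488.0, -69.2, 164.5]
orientation: [-0.381, 1.552, 0.972]
contact_force: [0.8, 0.0, -1.0]
finger_gap: -0.0
[487.97966815 -69.2182616  164.50967385] [[ 0.01 -0.98  0.22]
 [ 0.02  0.22  0.98]
 [-1.   -0.01  0.02]] [-0.17  0.33  0.28  2.01 -0.15  0.81  1.55]
[413.  95.]
[435. 275.]
[350. 157.]
```

View pics/w1.png

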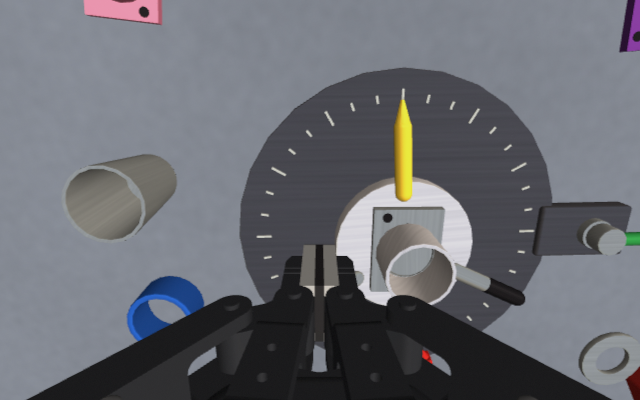

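```bash
cat > wr.py <<'E'
from meas import *
from scipy.optimize import least_squares
import sys
snap('wrist',sys.argv[1]); im=cv2.imread('pics/'+sys.argv[1])[:,:,::-1].copy()
q=pts(mask(im,*C['yellow'],(0,0,640,400))); w=np.array([ray('wrist',u,45) for u in q])[:,:2]
c=np.array([561.7,-8.4])
d=w-c; r=np.hypot(*d.T); t=w[np.argsort(r)[-20:]].mean(0); print('arrow tip',t,np.hypot(*(t-c)),np.degrees(np.arctan2(*(t-c)[::-1])))
e=cv2.inRange(cv2.cvtColor(im,cv2.COLOR_RGB2HSV),(0,0,0),(179,255,95)); e[240:]=0
p=pts(e); W=np.array([ray('wrist',u,12) for u in cv2.convexHull(p.astype(np.float32))[:,0]])[:,:2]
W=W[np.abs(np.hypot(*(W-c).T)-150)<18]
f=least_squares(lambda a:np.hypot(*(W-a[:2]).T)-150,c,loss='soft_l1',f_scale=2); print('base',f.x,len(W),f.cost); c=f.x
d=t-c; print('ang',np.degrees(np.arctan2(d[1],d[0])),np.hypot(*d)); print(ctrl.observe()['ee_pos'],ctrl.observe()['clock'])
E
python3 wr.py w2.png
```

```text
arrow tip [437.99961761  13.64430593] 125.64925796346846 169.89555027647458
base [561.12260383  -2.95981834] 33 6.693514029912829
ang 172.3195406550249 124.23754133619349
[487.87762359 -75.24351782 164.32989968] 3.0667
```

```bash
python3 -m inch '[[[-4,15,0],[0,0,0],-1],[[-4,15,-10],[0,0,0],-1],[[0,0,-30],[0,0,0],-1],[[0,0,-30],[0,0,0],-1],[[0,0,-20],[0,0,0],-1]]';python3 -m inch '[[[0,0,-14],[0,0,0],-1],[[0,0,-7],[0,0,0],-1],[[0,0,0],[0,0,0],-1]]'
```

```text
clock: 3.48
ee_pos: [485.4, -46.2, 77.0]
orientation: [-0.889, 1.543, 0.445]
contact_force: [0.2, 0.4, -0.2]
finger_gap: -0.002
clock: 3.73
ee_pos: [482.8, -44.2, 51.7]
orientation: [-0.75, 1.548, 0.586]
contact_force: [-0.9, -0.2, -0.1]
finger_gap: 0.001
```

```bash
python3 -m inch '[[[-8,13,-1],[0,0,0],-1],[[-3,12,-1],[0,0,0],-1],[[-1,12,0],[0,0,0],-1],[[0,12,0],[0,0,0],-1],[[2,12,0],[0,0,0],-1]]'
```

```text
clock: 4.15
ee_pos: [474.7, 16.7, 53.3]
orientation: [-0.865, 1.544, 0.466]
contact_force: [0.2, -0.6, 1.1]
finger_gap: 0.005
```

```bash
python3 -m inch '[[[2,12,-5],[0,0,0],-1],[[8,16,-3],[0,0,0],-1],[[12,14,-2],[0,0,0],-1],[[15,11,-1],[0,0,0],-1],[[17,8,-1],[0,0,0],-1]]'
```

```text
clock: 4.57
ee_pos: [530.2, 84.4, 44.2]
orientation: [-0.832, 1.54, 0.499]
contact_force: [-0.2, -0.3, 0.6]
finger_gap: -0.001
```

```bash
python3 -m inch '[[[19,1,2],[0,0,0],-1],[[19,-1,1],[0,0,0],-1],[[18,-5,0],[0,0,0],-1],[[16,-8,0],[0,0,0],-1],[[0,0,0],[0,0,0],-1]]'; cat > top.py <<'E'
from meas import *
import sys
im=snap('top',sys.argv[1]); c=np.array([561.7,-8.4]); cs=np.array([561.2,-4])
for n,im in(('top',im),('side',viewer.capture('side'))):
  for k,z in(('yellow',45),('red',24),('green',36)):
    b=(286,148,400,266) if n=='top' else (235,160,390,250)
    if k=='red': b=(320,140,350,165) if n=='top' else (230,190,260,220)
    if k=='green': b=(200,170,300,260) if n=='top' else (240,235,350,320)
    try:
        q=pts(mask(im,*C[k],b)); w=np.array([ray(n,u,z) for u in q])[:,:2]; d=w-c; r=np.hypot(*d.T)
        x0=w.mean(0); v=np.linalg.svd(w-x0)[2][0]; v=v*np.sign(v@(x0-c)); t=(x0+v*((w-x0)@v).max())
        print(n,k,len(q),'ang',np.degrees(np.arctan2(*(x0-c)[::-1])).round(1),'axis',np.degrees(np.arctan2(*v[::-1])).round(1),'tip',t.round(1),'tipang',np.degrees(np.arctan2(*(t-c)[::-1])).round(1),'r',r.min().round(),r.max().round())
    except Exception as e: print(n,k,e)
o=ctrl.observe(); print(o['ee_pos'].round(1),o['contact_force'].round(1),o['clock'])
E
python3 top.py t1.png
```

```text
clock: 4.98
ee_pos: [610.6, 79.3, 49.8]
orientation: [-0.844, 1.532, 0.496]
contact_force: [0.1, -1.4, -0.1]
finger_gap: -0.002
top yellow 131 ang 171.3 axis 172.3 tip [437.3   9.8] tipang 171.7 r 45.0 126.0
top red 35 ang 2.5 axis 4.5 tip [719.5  -1.2] tipang 2.6 r 135.0 158.0
top green 111 ang 78.5 axis 78.6 tip [618.2 270.1] tipang 78.5 r 213.0 284.0
side yellow 216 ang 172.1 axis 169.5 tip [436.7  10.7] tipang 171.3 r 49.0 126.0
side red 62 ang 5.2 axis -66.6 tip [709.7  -8.4] tipang -0.0 r 130.0 153.0
side green 198 ang 79.3 axis 79.3 tip [614.7 271.6] tipang 79.3 r 197.0 285.0
[607.2  81.1  49.1] [-0.6 -0.7  0. ] 5.0833
```

View pics/t1.png

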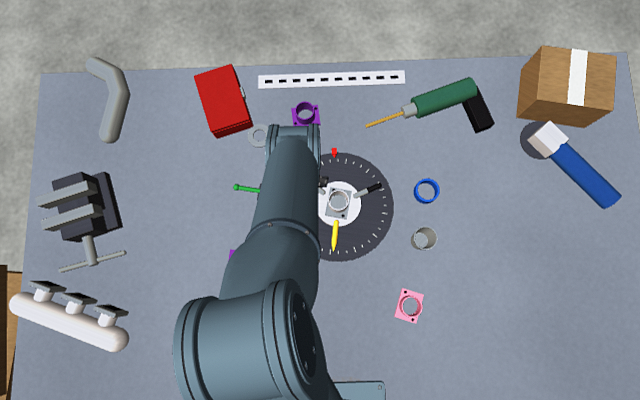

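```bash
python3 -c "
from h import *
a=snap('wrist','w3.png'); b=snap('side','s1.png')[140:300,220:420]
c=cv2.resize(b,None,fx=4,fy=4,interpolation=cv2.INTER_CUBIC); c=cv2.resize(c,(500,400)); v=np.hstack([cv2.resize(a[200:,160:480],(300,188*1)) if 0 else cv2.resize(a,(300,188)),]); 
o=np.zeros((590,640,3),np.uint8); o[:188,:300]=v; o[190:590,:500]=c; cv2.imwrite('pics/m1.png',o[:,:,::-1]); print(ctrl.observe()['ee_pos'])"
```

```text
[605.57699569  81.40019014  48.73750739]
```

View pics/m1.png

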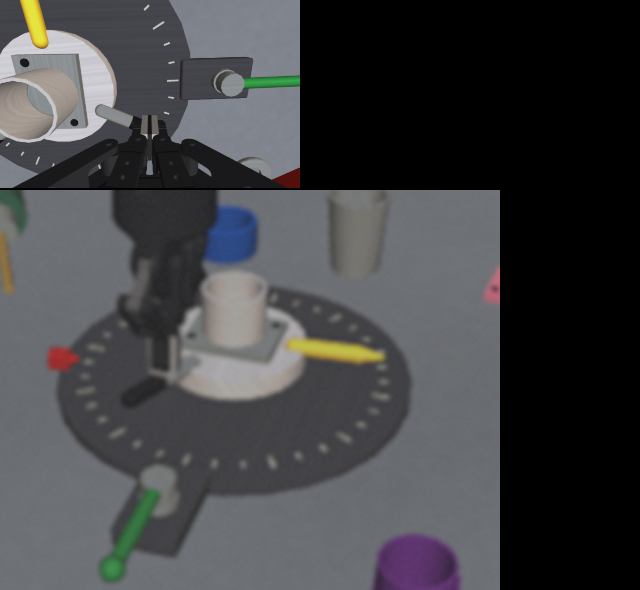

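```bash
python3 -c "
from h import *
o=ctrl.observe(); R=rot(o['orientation']); print(R.round(3))
for a in (0,14,27): P=o['ee_pos']+R[:,0]*a; print(a,P.round(1),proj('side',P).round(1),proj('top',P).round(1),proj('wrist',P).round(1))
for r in(65,95,125):
  P=[561.5+r*np.cos(np.radians(51.7)),-5.5+r*np.sin(np.radians(51.7)),45]; print(r,np.round(P),proj('side',P).round(1))
"
```

```text
[[ 0.028 -0.974  0.226]
 [ 0.02   0.227  0.974]
 [-0.999 -0.023  0.026]]
0 [605.6  81.4  48.7] [284.7 220.8] [303.3 187.6] [318.7 245.3]
14 [606.   81.7  34.7] [284.7 226.8] [303.6 188.6] [318.7 234.5]
27 [606.3  81.9  21.8] [284.7 232.2] [303.8 189.5] [318.7 225.8]
65 [602.  46.  45.] [289.2 212.1]
95 [620.  69.  45.] [278.2 218.4]
125 [639.  93.  45.] [266.7 224.9]
```

```bash
python3 -c "
import cv2,numpy as np
s=cv2.imread('pics/s1.png')[180:240,250:330]; w=cv2.imread('pics/w3.png')[200:300,240:400]
s=cv2.resize(s,(800//2*1,300),interpolation=cv2.INTER_CUBIC); w=cv2.resize(w,(480,300),interpolation=cv2.INTER_CUBIC)
o=np.zeros((600,480,3),np.uint8); o[:300,:400]=s; o[300:]=w; cv2.imwrite('pics/m2.png',o)"
```

```text
(no output)
```

View pics/m2.png

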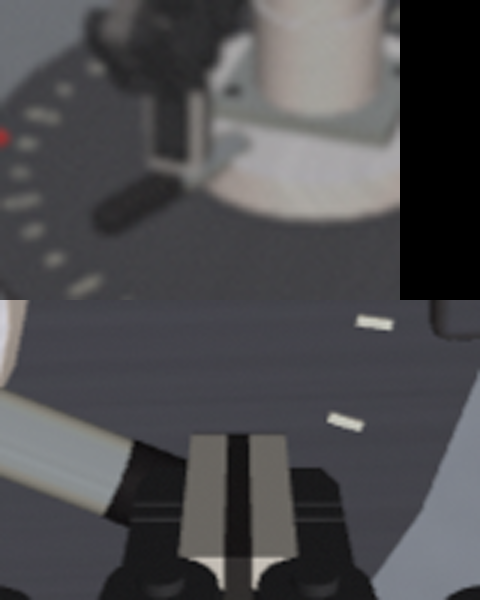

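```bash
python3 -m inch '[[[-12,3,0],[0,0,0],-1],[[-12,3,0],[0,0,0],-1],[[-12,3,0],[0,0,0],-1],[[0,0,-8],[0,0,0],-1],[[0,0,-5],[0,0,0],-1]]';python3 -m inch '[[[0,0,-5],[0,0,0],-1],[[0,0,0],[0,0,0],-1]]'; python3 -c "
from h import *
o=ctrl.observe();P=o['ee_pos'];R=rot(o['orientation']);print(P,o['contact_force'])
for a in(-14,0,14):print(a,proj('side',P+a*R[:,0]).round(1))
s=snap('side','s2.png')[160:240,240:340]; cv2.imwrite('pics/m3.png',cv2.resize(s,(600,480),interpolation=cv2.INTER_CUBIC)[:,:,::-1])"
```

```text
clock: 5.6
ee_pos: [564.6, 92.9, 36.1]
orientation: [-0.675, 1.537, 0.669]
contact_force: [-0.9, -0.2, -0.1]
finger_gap: -0.001
clock: 5.77
ee_pos: [563.7, 93.2, 29.4]
orientation: [-0.645, 1.538, 0.7]
contact_force: [-0.4, 0.2, 0.2]
finger_gap: 0.001
[563.6814711   93.19892538  29.35585745] [-0.38047524  0.19384641  0.2102685 ]
-14 [305.9 227.7]
0 [305.8 233.7]
14 [305.6 239.6]
```

View pics/m3.png

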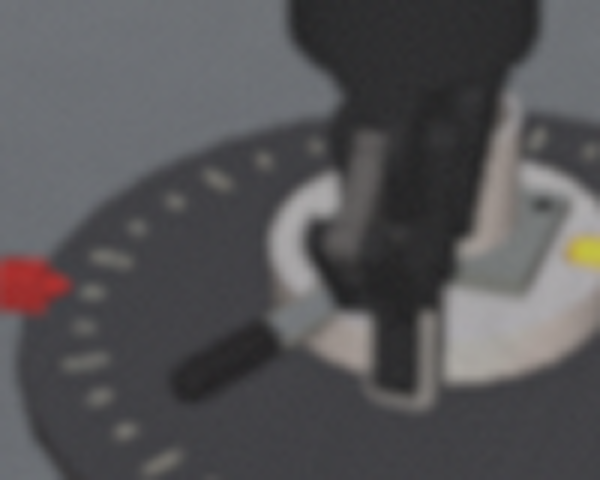

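```bash
python3 -m inch '[[[2,0,-4],[0,0,0],-1],[[0,0,0],[0,0,0],-1]]';python3 -m inch '[[[0,0,-4],[0,0,0],-1],[[0,0,0],[0,0,0],-1]]'; python3 -c "
from h import *
o=ctrl.observe();P=o['ee_pos'];print(P,o['contact_force'])"
```

```text
clock: 5.98
ee_pos: [567.1, 92.8, 25.3]
orientation: [-0.669, 1.538, 0.675]
contact_force: [0.2, 0.2, -0.6]
finger_gap: -0.0
clock: 6.15
ee_pos: [567.9, 92.5, 20.9]
orientation: [-0.687, 1.537, 0.657]
contact_force: [-0.7, 0.2, -0.4]
finger_gap: -0.005
[567.93102301  92.47569252  20.90960673] [-0.65766255  0.21297215 -0.43382221]
```

```bash
python3 -m inch '[[[12,-3,-4],[0,0,0],-1],[[10,-4,-2],[0,0,0],-1],[[10,-5,0],[0,0,0],-1],[[10,-6,0],[0,0,0],-1],[[9,-7,0],[0,0,0],-1]]'; python3 top.py t2.png | grep -v red
```

```text
clock: 6.57
ee_pos: [617.7, 68.6, 13.6]
orientation: [-0.5, 1.541, 0.846]
contact_force: [-3.8, 1.0, 2.4]
finger_gap: -0.001
top yellow 112 ang 160.4 axis 163.3 tip [442.9  31.4] tipang 161.5 r 45.0 125.0
top green 135 ang 78.5 axis 78.8 tip [618.1 270.1] tipang 78.5 r 199.0 284.0
side yellow 210 ang 159.3 axis 156.6 tip [443.4  38.3] tipang 158.5 r 48.0 127.0
side green 198 ang 79.3 axis 79.2 tip [614.7 271.6] tipang 79.3 r 197.0 285.0
[619.7  66.6  14. ] [ 0.2 -0.   0.2] 6.6667
```

```bash
python3 -m inch '[[[15,-15,1],[0,0,0],-1],[[11,-18,0],[0,0,0],-1],[[7,-20,0],[0,0,0],-1],[[2,-21,0],[0,0,0],-1],[[-3,-18,0],[0,0,0],-1]]'; python3 top.py t3.png | grep -v red
```

```text
clock: 7.08
ee_pos: [648.1, -13.1, 13.6]
orientation: [-0.185, 1.534, 1.172]
contact_force: [0.7, 4.3, 0.7]
finger_gap: 0.001
top yellow 8 ang 101.0 axis 121.8 tip [536.7 112.6] tipang 101.7 r 115.0 124.0
top green 135 ang 78.5 axis 78.8 tip [618.1 270.1] tipang 78.5 r 199.0 284.0
side yellow 116 ang 99.7 axis 97.4 tip [541.9 116.4] tipang 99.0 r 43.0 126.0
side green 200 ang 79.3 axis 79.3 tip [614.7 271.6] tipang 79.3 r 197.0 285.0
[646.9 -17.6  13.6] [ 0.2 -0.3 -0.1] 7.1833
```

```bash
python3 -m inch '[[[1,-20,0],[0,0,0],-1],[[-7,-19,0],[0,0,0],-1],[[-11,-15,0],[0,0,0],-1],[[-14,-12,0],[0,0,0],-1],[[-16,-7,0],[0,0,0],-1]]'; python3 top.py t4.png
```

```text
clock: 7.6
ee_pos: [605.7, -75.9, 14.5]
orientation: [-0.311, 1.522, 1.052]
contact_force: [4.8, -1.5, -2.0]
finger_gap: 0.003
top yellow 127 ang 49.2 axis 48.8 tip [643.9  86.4] tipang 49.1 r 47.0 126.0
top red 35 ang 2.4 axis 5.2 tip [719.6  -1.2] tipang 2.6 r 135.0 158.0
top green 136 ang 78.5 axis 78.9 tip [618.1 270.1] tipang 78.5 r 199.0 284.0
side yellow 199 ang 47.3 axis 47.9 tip [645.   82.6] tipang 47.5 r 42.0 123.0
side red 63 ang 5.3 axis -68.0 tip [709.3  -8.4] tipang -0.0 r 130.0 153.0
side green 196 ang 79.3 axis 79.4 tip [614.6 271.6] tipang 79.3 r 197.0 285.0
[602.5 -76.9  14.2] [-0.8 -0.8  0.2] 7.7
```

```bash
python3 -m inch '[[[-12,-13,0],[0,0,0],-1],[[-17,-6,0],[0,0,0],-1],[[-12,0,0],[0,0,0],-1],[[-2,0,0],[0,0,0],-1]]'; python3 top.py t5.png
```

```text
clock: 8.03
ee_pos: [566.8, -89.2, 15.8]
orientation: [-0.394, 1.517, 0.974]
contact_force: [0.9, -0.3, -0.4]
finger_gap: -0.002
top yellow 124 ang 21.4 axis 20.2 tip [677.5  36. ] tipang 21.0 r 46.0 124.0
top red 35 ang 2.5 axis 4.5 tip [719.5  -1.2] tipang 2.6 r 135.0 158.0
top green 136 ang 78.5 axis 78.9 tip [618.1 270.1] tipang 78.5 r 199.0 284.0
side yellow 216 ang 21.6 axis 23.0 tip [674.6  37.4] tipang 22.1 r 43.0 122.0
side red 63 ang 5.3 axis -64.3 tip [710.2  -8.5] tipang -0.0 r 130.0 153.0
side green 197 ang 79.3 axis 79.4 tip [614.6 271.6] tipang 79.3 r 197.0 285.0
[567.6 -88.6  15.8] [-0.2 -0.2  0.3] 8.1333
```

```bash
python3 -m inch '[[[-10,-1,0],[0,0,0],-1],[[-8,0,0],[0,0,0],-1],[[0,0,0],[0,0,0],-1],[[0,0,0],[0,0,0],-1]]'; python3 top.py t6.png|grep -v green
```

```text
clock: 8.47
ee_pos: [552.9, -86.8, 16.5]
orientation: [-0.457, 1.513, 0.915]
contact_force: [2.2, -0.5, -0.2]
finger_gap: 0.001
top yellow 126 ang 11.5 axis 10.5 tip [684.9  15.8] tipang 11.1 r 45.0 126.0
top red 37 ang 2.3 axis 5.9 tip [719.6  -1.3] tipang 2.6 r 135.0 158.0
side yellow 212 ang 11.2 axis 12.4 tip [679.1  15.6] tipang 11.6 r 43.0 120.0
side red 63 ang 5.3 axis -68.0 tip [709.3  -8.4] tipang -0.0 r 130.0 153.0
[553.  -87.   16.5] [ 1.  -0.   0.3] 8.5667
```

```bash
python3 -m inch '[[[-7,1,-1],[0,0,0],-1],[[-5,1,0],[0,0,0],-1],[[0,0,0],[0,0,0],-1],[[0,0,0],[0,0,0],-1]]'; python3 top.py t7.png|grep -v green; python3 -c "
import cv2
a=cv2.imread('pics/t7.png')[135:275,260:420]; cv2.imwrite('pics/m4.png',cv2.resize(a,(640,560),interpolation=cv2.INTER_CUBIC))"
```

```text
clock: 8.9
ee_pos: [542.5, -84.8, 16.2]
orientation: [-0.521, 1.511, 0.851]
contact_force: [3.6, -0.2, -0.2]
finger_gap: 0.001
top yellow 121 ang 3.6 axis 2.2 tip [684.7  -1.7] tipang 3.1 r 46.0 123.0
top red 34 ang 2.5 axis 3.1 tip [719.4  -1.4] tipang 2.5 r 135.0 158.0
side yellow 203 ang 2.6 axis 3.8 tip [682.3  -2.1] tipang 3.0 r 43.0 121.0
side red 63 ang 5.2 axis -68.6 tip [709.   -8.5] tipang -0.0 r 130.0 153.0
[542.5 -84.8  16.1] [1.2 0.  0.5] 9.0
```

View pics/m4.png

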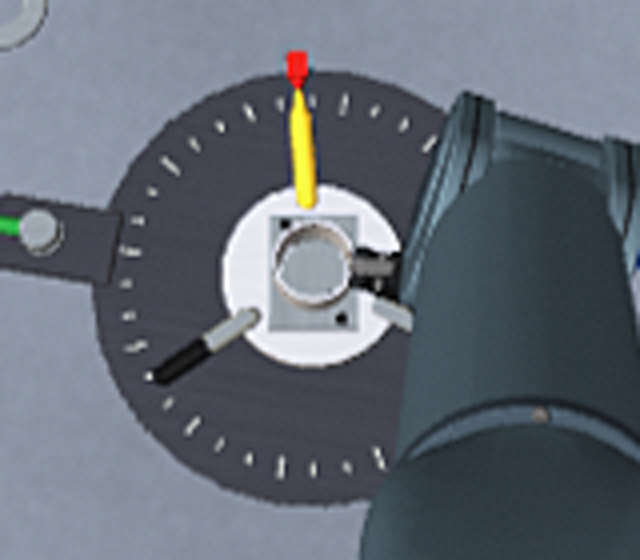

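```bash
python3 -m inch '[[[8,-1,0],[0,0,0],-1],[[4,0,15],[0,0,0],-1],[[0,0,35],[0,0,0],-1],[[0,0,38],[0,0,0],-1],[[0,0,30],[0,0,0],-1]]'; python3 top.py t8.png; python3 - <<'E'
from h import *
o=ctrl.observe(); R=rot(o['orientation']); a=R[:,0]; print(R.round(3), 'correct deg', np.degrees(np.cross(a,[0,0,-1])).round(1))
print('pivot',ray('top',(270,192.7),43).round(1))
E
```

```text
clock: 9.42
ee_pos: [545.4, -85.6, 129.4]
orientation: [-0.1, 1.522, 1.271]
contact_force: [1.1, -0.5, 1.0]
finger_gap: -0.0
top yellow 118 ang 3.4 axis 2.2 tip [684.7  -1.9] tipang 3.0 r 46.0 123.0
top red 33 ang 2.5 axis 3.4 tip [719.5  -1.4] tipang 2.5 r 137.0 158.0
top green 135 ang 78.5 axis 78.8 tip [618.1 270.1] tipang 78.5 r 199.0 284.0
side yellow 205 ang 2.7 axis 3.8 tip [682.3  -1.9] tipang 3.1 r 43.0 121.0
side red 63 ang 5.3 axis -68.0 tip [709.3  -8.4] tipang -0.0 r 130.0 153.0
side green 197 ang 79.3 axis 79.4 tip [614.7 271.6] tipang 79.3 r 197.0 285.0
[549.  -86.2 132.4] [0.2 0.  0.4] 9.5167
[[ 0.023 -0.98   0.198]
 [ 0.046  0.199  0.979]
 [-0.999 -0.014  0.05 ]] correct deg [-2.6  1.3  0. ]
pivot [596.  170.3  43. ]
```

```bash
python3 -m inch '[[[11,36,0],[-0.5,0.3,0],-1],[[11,36,0],[-0.5,0.3,0],-1],[[11,36,0],[-0.5,0.3,0],-1],[[11,36,0],[-0.5,0.3,0],-1],[[11,36,0],[-0.5,0.3,0],-1]]'; python3 -m inch '[[[11,36,0],[0,0,0],-1],[[11,36,0],[0,0,0],-1],[[11,36,-10],[0,0,0],-1],[[9,30,-10],[0,0,0],-1],[[0,0,-10],[0,0,0],-1]]'; python3 -c "
from h import *
o=ctrl.observe(); R=rot(o['orientation']); a=R[:,0]; print(o['ee_pos'],R.round(3), 'correct deg', np.degrees(np.cross(a,[0,0,-1])).round(1))"
```

```text
clock: 9.93
ee_pos: [601.5, 83.8, 131.4]
orientation: [2.587, 1.558, -2.349]
contact_force: [2.1, -0.5, 0.4]
finger_gap: 0.001
clock: 10.35
ee_pos: [642.9, 240.3, 96.5]
orientation: [2.198, 1.555, -2.727]
contact_force: [-0.8, 1.5, 0.7]
finger_gap: 0.004
[642.89686607 240.28455623  96.51399232] [[-0.015 -0.977  0.211]
 [-0.006  0.211  0.977]
 [-1.     0.013 -0.009]] correct deg [ 0.4 -0.8  0. ]
```

```bash
python3 -m inch '[[[0,2,-28],[0,0,0],-1],[[0,0,-26],[0,0,0],-1],[[0,0,-15],[0,0,0],-1],[[0,0,-5],[0,0,0],-1],[[0,0,0],[0,0,0],-1]]'; python3 -c "
from h import *
o=ctrl.observe(); P=o['ee_pos'];R=rot(o['orientation']); print(P,o['contact_force'])
for a in(-14,0,14):print(a,proj('side',P+a*R[:,0]).round(1))
s=snap('side','s3.png')[200:320,200:350]; cv2.imwrite('pics/m5.png',cv2.resize(s,(600,480),interpolation=cv2.INTER_CUBIC)[:,:,::-1])"
```

```text
clock: 10.77
ee_pos: [637.9, 244.1, 11.5]
orientation: [2.172, 1.543, -2.748]
contact_force: [0.7, -0.7, 0.1]
finger_gap: -0.001
[637.91009884 244.09399758  11.53185312] [ 0.74243948 -0.72948744  0.11921068]
-14 [251.9 287.1]
0 [252.7 293.2]
14 [253.5 299.2]
```

View pics/m5.png

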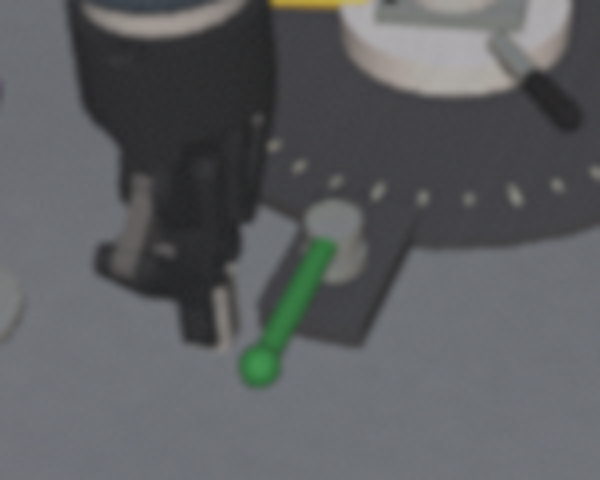

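```bash
python3 -m inch '[[[-14,2,0],[0,0,0],-1],[[-15,2,0],[0,0,0],-1],[[-16,1,0],[0,0,0],-1],[[-15,-3,0],[0,0,0],-1],[[-14,-6,0],[0,0,0],-1]]';  python3 top.py t9.png
```

```text
clock: 11.23
ee_pos: [574.2, 239.3, 20.4]
orientation: [2.587, 1.564, -2.338]
contact_force: [2.2, 0.8, 1.2]
finger_gap: -0.003
top yellow 120 ang 3.3 axis 2.3 tip [684.7  -2. ] tipang 3.0 r 46.0 123.0
top red 34 ang 2.5 axis 3.1 tip [719.4  -1.4] tipang 2.5 r 135.0 158.0
top green 58 ang 90.7 axis 116.4 tip [551.7 258.4] tipang 92.2 r 231.0 268.0
side yellow 47 ang 3.1 axis -35.2 tip [677.8  -8.2] tipang 0.1 r 99.0 121.0
side red 62 ang 5.1 axis -68.2 tip [709.1  -8.5] tipang -0.0 r 130.0 153.0
side green 74 ang 92.4 axis 114.7 tip [545.6 258.7] tipang 93.4 r 240.0 268.0
[572.5 238.   20.3] [-0.6 -0.3  1.7] 11.3333
```

```bash
python3 -m inch '[[[-13,0,-6],[0,0,0],-1],[[-13,-8,-2],[0,0,0],-1],[[-10,-12,-1],[0,0,0],-1],[[-6,-10,0],[0,0,0],-1],[[0,0,0],[0,0,0],-1]]';  python3 top.py t10.png | grep -v red
```

```text
clock: 11.75
ee_pos: [542.2, 209.6, 19.5]
orientation: [-1.265, 1.559, 0.089]
contact_force: [0.3, -0.7, 0.0]
finger_gap: -0.002
top yellow 120 ang 3.3 axis 2.3 tip [684.7  -2. ] tipang 3.0 r 46.0 123.0
top green 50 ang 100.8 axis 160.5 tip [508.7 209.6] tipang 103.7 r 209.0 228.0
side yellow 201 ang 2.7 axis 3.7 tip [682.3  -2. ] tipang 3.0 r 47.0 121.0
side green 82 ang 87.3 axis 152.6 tip [557.  191.1] tipang 91.3 r 183.0 202.0
[543.2 211.4  19.4] [0.6 0.1 0.1] 11.85
```

```bash
python3 -m inch '[[[-4,-7,-5],[0,0,0],-1],[[-2,-7,-2],[0,0,0],-1],[[-1,-5,-1],[0,0,0],-1],[[0,-3,0],[0,0,0],-1]]';  python3 top.py t11.png | grep -v red
```

```text
clock: 12.18
ee_pos: [540.2, 200.1, 14.9]
orientation: [-0.696, 1.545, 0.666]
contact_force: [-0.4, 5.0, 0.7]
finger_gap: -0.003
top yellow 119 ang 3.4 axis 2.4 tip [684.7  -1.8] tipang 3.1 r 46.0 123.0
top green 53 ang 102.3 axis 168.6 tip [503.6 195.6] tipang 105.9 r 196.0 216.0
side yellow 213 ang 2.7 axis 3.7 tip [682.3  -2. ] tipang 3.0 r 39.0 121.0
side green 84 ang 87.9 axis 165.6 tip [554.2 184. ] tipang 92.2 r 181.0 196.0
[540.3 199.9  14.7] [-1.4  6.5  6.3] 12.2833
```

```bash
python3 -m inch '[[[0,-4,0],[0,0,0],-1],[[0,-4,0],[0,0,0],-1],[[0,0,0],[0,0,0],-1]]'; python3 -m inch '[[[0,15,0],[0,0,0],-1],[[4,20,0],[0,0,0],-1],[[0,5,25],[0,0,0],-1],[[0,0,40],[0,0,0],-1],[[0,0,40],[0,0,0],-1]]'; python3 -m inch '[[[0,30,20],[0,0,0],-1],[[0,35,0],[0,0,0],-1],[[-10,35,0],[0,0,0],-1],[[-10,35,0],[0,0,0],-1],[[0,0,0],[0,0,0],-1]]'; python3 -m inch '[[[0,0,0],[0,0,0],-1],[[0,0,0],[0,0,0],-1]]'; python3 top.py t12.png; python3 -c "
import cv2,numpy as np
a=cv2.imread('pics/t12.png')[100:280,200:460]; cv2.imwrite('pics/m6.png',cv2.resize(a,(780,540),interpolation=cv2.INTER_CUBIC))"
```

```text
clock: 12.53
ee_pos: [540.3, 201.3, 14.9]
orientation: [-0.484, 1.536, 0.884]
contact_force: [0.6, -0.4, 1.4]
finger_gap: -0.001
clock: 12.95
ee_pos: [536.9, 236.3, 111.4]
orientation: [0.013, 1.556, 1.38]
contact_force: [0.4, 1.0, -0.1]
finger_gap: -0.0
clock: 13.37
ee_pos: [523.1, 371.8, 141.0]
orientation: [-0.521, 1.548, 0.835]
contact_force: [-0.8, 1.4, 0.2]
finger_gap: -0.001
clock: 13.53
ee_pos: [522.1, 372.9, 139.8]
orientation: [-0.527, 1.55, 0.834]
contact_force: [0.3, -0.8, -0.1]
finger_gap: 0.0
top yellow 120 ang 3.3 axis 2.6 tip [684.7  -1.8] tipang 3.1 r 46.0 123.0
top red 34 ang 2.5 axis 3.1 tip [719.4  -1.4] tipang 2.5 r 135.0 158.0
top green 135 ang 95.1 axis 166.8 tip [503.6 195.7] tipang 105.9 r 181.0 216.0
side yellow 187 ang 3.0 axis 2.1 tip [682.2  -2.7] tipang 2.7 r 56.0 121.0
side red 65 ang 5.3 axis -67.1 tip [709.3  -8.6] tipang -0.1 r 130.0 153.0
side green 57 ang 104.6 axis 104.9 tip [506.2 204. ] tipang 104.6 r 200.0 220.0
[522.9 370.9 139.8] [ 0.9 -0.2  0. ] 13.6333
```

View pics/m6.png

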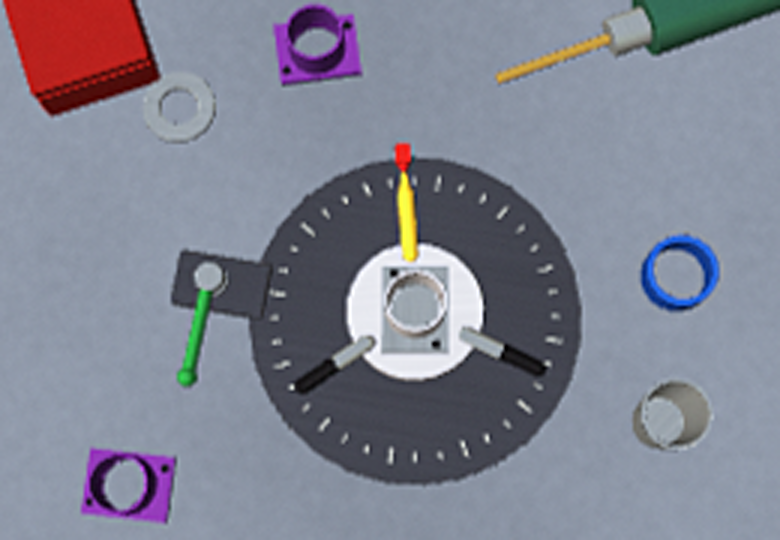

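```bash
python3 -c "
from cell import ctrl
print(ctrl.finish_job())"
```

```text
the job is handed in; nothing more can be done
None
```

The wheel is turned and the lock lever is at its stop. I handed the job in at about 13.6 s of the 67 s allowed; no verdict was reported.

**What I did:** With the gripper shut I pushed a steel spoke clockwise, turning the wheel about 168° until the arrow pointed at the red marker. Then I swept the green lever anticlockwise until the push force rose to about 6.5 N, and backed clear to 140 mm height.

**Last checks:**
- **Arrow:** the top camera put the arrow at 3.1° and the marker at 2.5°. The side camera put the arrow about 2.5° on the other side of the marker. Both are inside the 5° tolerance.
- **Lever:** it had turned about 88° and lay beside the base plate. It did not move when I withdrew the finger.
- **Surroundings:** in the last picture the flange sat on the wheel, and the cup, collar and washer looked unmoved. I did not measure them again.
- **Touching:** the last force reading was about 1 N, the same as in free air.

**What disagreed:** the fingertips stood about 28 mm higher than the stated TCP offset gives, as the side camera showed. Because of this, my first sweep passed over the arrow without moving the wheel. I worked lower after that.

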